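# Set the drag pointer on a sprung bolt length gauge

### The arm

A 6-joint arm with a two-finger parallel gripper is mounted at the origin on the work surface. World frame = base frame: x ahead of the robot, y to its left, z up, the work surface at z = 0. Lengths are in m, angles in rad, forces in N, time in s.
With the tool pointing down it reaches from about 0.25 to 0.775 m from the base axis. Payload 8.9 kg.
Tool frame: the origin (TCP) lies on the centre line of the jaws, within the pads' length; the fingertips stand 25 mm ahead of it and the grasp point (between the pads) lies 6 mm ahead of it (r.tip_reach is the distance from the TCP to the fingertips, in m); z points along the fingers, y is the line along which they close (so a half turn about z gives the same grasp; the last joint's range is limited). The gripper opens to 85 mm and grips with 20 to 120 N. Pads are 22 mm wide; open, the fingers measure 114 mm over their backs; the gripper's body (76 mm by 85 mm) begins 54 mm behind the grasp point. The pads swing forward as they close: fully open they stand 13 mm farther back than shut.
Start: joints at [1.038, 0.291, -0.153, 1.127, 0, 1.431], TCP at [0.201, 0.485, 0.256] pointing down, gripper open.
Joint ranges: [-2.52, 2.52], [-0.91, 1.74], [-1.3, 1.37], [-1.96, 2.02], [-1.52, 1.47], [-3.14, 3.14]. Speed limits (rad/s): [2.22, 2.22, 2.79, 3.14, 3.14, 3.14].

### API

Orientations are given as a unit quaternion [x, y, z, w].
In Python, from cell import r, viewer, job_done gives the robot as it stands. The module is installed in compiled form; this text tells all that it offers.
- The arm moves only by the tool step_arm, never from a script. Its argument "moves" is a list of rows, each an object with "slide": the shift along the world's x, y, z in units of 0.5 m (1.0 is 0.5 m), a list of three; "turn": the turn, a rotation vector about the world's x, y, z in units of pi/4 rad (1.0 is pi/4 rad), a list of three. In form: [{"slide": [x, y, z], "turn": [wx, wy, wz]}, ...]. A call has 1 to 12 rows; each row is the pose to reach, as a shift and turn from the pose commanded when the call began; what a row does not reach only later rows make up. A row lasts 1/8 s, in which the tool goes at most 62.5 mm and 10.7 degrees, less where a joint would pass 70% of its speed; a pose out of reach is approached as far as the arm can. A call with a number of a shift or a turn outside -1 to 1 is refused whole. A call with a gripper value outside its range is refused whole. "grip" is the opening, from 0 (shut) to 1 (fully open), set as the call begins (left out, the last holds). The fingers move at their own pace and stop on an object; "force" is the grip in N (left out, the last holds). Time passes only in rows, so rows that repeat a pose let the fingers close. It gives the time, the measured TCP pose, the force, the opening and the grip force at its end, in the units of the state.
- r.get_state(): the state, without advancing time (a new reading comes with each control period).
- viewer.snapshot(name): name is "scene" or "top" or "wrist"; returns the picture (400x640x3 uint8, blue, green, red); there is no depth.
- viewer.get_calibration(name): a dict with "vfov" (degrees; the focal length in pixels is half the picture's height over the tangent of half this angle, whatever the lens; pixels are square), "cx", "cy" (the principal point, pixels), "k1" (the pictures are not rectified: a ray, as slopes to the right and down, at radius r is drawn at 1 + k1 r^2 times it, then the intrinsics apply), "position" and "rotation" of the camera in the world. Camera axes: x right, y down, z forward; pixel columns grow to the right and rows downward; lengths in m; the calibration is good to about 2 mm. A picture is of the moment at which its call begins: read the wrist's pose just before it. get_calibration takes no time and is no camera call; for the wrist camera it gives the pose at the moment of the call.
- job_done(): hands the job in; it is judged then, once.
The state is a dict: "time": time; "joints": joint angles; "qd": joint speeds; "joint_torque": joint torques, N m; "position": TCP position; "orientation": TCP orientation; "contact_force": force on the tool from outside, world axes, zero at the start; "wrist_torque": the same for the moment, N m; "finger_gap": opening from 0.0 (shut) to 1.0 (fully open); "gripper_force": force on a finger pad.
Only numpy, scipy, OpenCV 4.12 (cv2) and the standard library are available. Lean on these libraries where they do the work, as an engineer would, in place of code of your own. Each camera call takes 0.05 s, during which the arm holds its last target. There are 200 camera calls.

### The job

First take the rusted square nut off the bench gauge and leave it lying flat on the blue mat, so that the gauge's red slide never runs into it. Then pull the red slide out against its spring until it has pushed the orange rider so far that the black pointer on it stands level with the green marker, hold it there for about a second, and ease the slide back in until it is fully home, without letting it snap; the rider stays behind as the reading. Never touch the rider with the robot, and leave the chalk holder, the washer and the red template where they lie.

Things in the scene. Friction and masses are not known exactly. Their poses are not given: they have to be found in the camera images.
- gauge: Bench length gauge, fixed: dark steel bed plate, z 0..6 mm. Origin on the table under the middle of the paddle's thickness at home; x: the way the slide is pulled out, y to the left of that, z up. Bed x -255..255, y -90..75 mm; white scale with black ticks at y -80; blue spring housing at x -245..-85, y -50..50, z up to 64 mm.
- channel (a point): Start of the rider's straight channel on the bed, at gauge x 0, y -45, z 6 mm; it runs 249 mm along the gauge's x, 29 mm wide between two aluminium walls 9 mm high.
- slide (a joint): How far the red slide is pulled out along the gauge's x axis, in m: 0 is fully home, 0.19 its end stop. A spring pulls it home with about 3 N at 0, growing to about 8 N at 0.16. The slide snaps back if it is let go while out.
- paddle (a point): Middle of the slide's upright red paddle (gauge y 25, z 48 mm): a plate 12 mm thick along gauge x, 66 wide (gauge y -8..58), z 16..80 mm. At home a 79 mm gap is free behind it, up to the housing, where fingers can go down to push it out; in the gap only a flat yellow blade, gauge y 10..40, top at z 12 mm.
- pusher (a point): Middle of the red pusher bar (gauge y -29, z 25 mm; moves with the paddle): 12 mm thick along gauge x, z 18..32 mm, from the paddle out to gauge y -61, across the channel. It pushes the rider's rear face.
- rider: Loose orange block in the channel, 60 mm long (gauge x), 26 wide, 30 high, about 150 g, with a thin black pointer fin across its top at mid-length. Origin at the centre of its underside, x along the channel. It starts a little ahead of the slide's pusher bar; it is only pushed forward and stays where it was pushed.
- pointer (a point): The black pointer on the rider: at the rider's mid-length (30 mm ahead of its rear face, so 36 mm ahead of the middle of the paddle's thickness when the pusher bar touches it), 35 mm above its underside.
- marker: Green block fixed beside the channel on the scale, at gauge y -78 mm: 12 mm long in the gauge's x (this length is the allowed band), 16 wide, 30 high. Origin at the centre of its underside, x along the gauge's x.
- nut: Rusted steel square nut, 60 x 60 x 30 mm, with a 33 mm hole, about 500 g, lying flat on the gauge's bed in front of the paddle, in its way. Origin at the centre of its underside; x and y square to its sides.
- mat: Blue mat fixed on the table, 180 (its x) x 160 x 3 mm. Origin at the centre of its underside.
- stand: Slotted steel stand fixed beside the gauge (an obstacle), 110 (its x) x 60 mm, 62 mm high, holding three upright bolts in a row along its x; the heads (36 mm across) reach up to 132 mm. Origin at the centre of its underside.
- holder: White ceramic chalk holder, loose, standing: 52 mm across, 82 mm high with the yellow chalk. Origin at the centre of its underside.
- washer: Dull pewter-grey lock washer, loose, lying flat: 80 mm outside, 44 mm inside, 9 mm thick. Origin at the centre of its underside.
- template: Red steel comb-shaped bolt template, loose, lying flat: 160 (its x) x 60 x 8 mm. Origin at about the centre of its underside.

How it is judged:
On the way, in this order (a step that is already met when the one before it is completed fails the run):
1. the nut lies flat on the blue mat, released (x of nut in the frame of mat between -0.085 and 0.085 m and y of nut in the frame of mat between -0.075 and 0.075 m and z of nut in the frame of mat below 0.009 m and angle between nut's own z axis and vertical below 0.15 rad and linear speed of nut below 0.02 m/s and not (contact force between any of the fingers, the arm and nut above 0.1 N)), for 0.2 s.
2. the slide is out and the rider's pointer is held level with the green marker (x of pointer in the frame of marker between -0.006 and 0.006 m and value of joint slide above 0.06 m and velocity of joint slide between -0.015 and 0.015 m/s), for 0.5 s.
At the end, for the whole second after the job is handed in: The nut lies flat and at rest on the blue mat (its centre over the mat), the slide is fully home (within 4 mm), and the rider rests in its channel with its pointer within the green marker's length (6 mm either side of its middle) (x of nut in the frame of mat between -0.085 and 0.085 m and y of nut in the frame of mat between -0.075 and 0.075 m and z of nut in the frame of mat below 0.009 m and angle between nut's own z axis and vertical below 0.15 rad and linear speed of nut below 0.02 m/s and x of pointer in the frame of marker between -0.006 and 0.006 m and value of joint slide below 0.004 m and linear speed of rider below 0.01 m/s and angle between rider's own z axis and vertical below 0.1 rad and angle between the x axis of rider and the x axis of gauge, either way round below 0.15 rad); the robot touches nothing.
It fails at once if the robot touches the rider (contact force between any of the fingers, the arm and rider above 0.3 N).
It fails at once if the slide runs into the nut (contact force between slide and nut above 0.5 N).
It fails at once if the slide snaps back (faster than 0.5 m/s) (velocity of joint slide below -0.5 m/s).
It fails at once if the chalk holder, washer or template is shifted by more than 15 mm or the holder tipped (distance of any of holder, washer, template from where it was at the start of the episode above 0.015 m or angle between holder's own z axis and vertical above 0.3 rad).
It also fails if it takes over 69 s, if anything falls off the work surface, if the arm or the gripper's body presses on something with over 40 N, if the wrist force passes 120 N, or if a joint passes its speed limit or range.

## Working session

There is one attempt and no reset: what is moved stays moved. The work goes in short steps, Python scripts to look and compute and a tool call to move; the robot and the scene stay as the last step left them, time stands still between calls to the robot, and variables do not carry over. Pictures are saved under pics/ and viewed, at most 10 in all, crops included, and the job is handed in when it is done.

Besides the shell and the picture viewer there is one more tool, called after "Request:" as name(argument=value, ...), one argument or row to a line, values as JSON. step_arm: Moves the arm, as the interface text tells. Shifts and turns lie within -1 to 1; 1 stands for 0.5 m of shift or pi/4 rad of turn. Its arguments: {"type":"object","properties":{"moves":{"type":"array"},"grip":{"type":"number"},"force":{"type":"number"}},"required":["moves"]}

```bash
mkdir -p pics
cat > h.py <<'E'
import numpy as np, cv2
from cell import r, viewer, job_done
def cal(n):
    c=viewer.get_calibration(n); f=200/np.tan(np.radians(c["vfov"])/2)
    R=np.array(c["rotation"],float)
    if R.size==4:
        from scipy.spatial.transform import Rotation as Q; R=Q.from_quat(R).as_matrix()
    return c,f,R.reshape(3,3),np.array(c["position"])
def pix(n,P,C=None):
    c,f,R,p=C or cal(n); q=(np.atleast_2d(P)-p)@R; s=q[:,:2]/q[:,2:]
    s=s*(1+c["k1"]*(s**2).sum(1,keepdims=True)); return s*f+[c["cx"],c["cy"]]
def world(n,uv,z,C=None):
    c,f,R,p=C or cal(n); d=(np.atleast_2d(uv).astype(float)-[c["cx"],c["cy"]])/f; s=d.copy()
    for _ in range(30): s=d/(1+c["k1"]*(s**2).sum(1,keepdims=True))
    v=np.c_[s,np.ones(len(s))]@R.T; t=(np.broadcast_to(z,len(s))-p[2])/v[:,2]; return p+v*t[:,None]
E
python3 - <<'E'
from h import *
for n in("top","scene"):
    cv2.imwrite(f"pics/{n}0.png",viewer.snapshot(n)); print(viewer.get_calibration(n))
print(r.get_state()); print(r.tip_reach)
E
```

```text
{'vfov': 47.83702995600197, 'cx': 322.20690558394506, 'cy': 203.18262529878578, 'k1': -0.12196062499665239, 'position': array([0.52254943, 0.04780627, 1.05245967]), 'rotation': array([ 0.71001735, -0.70346406,  0.01993706, -0.02482326])}
{'vfov': 43.5967313163563, 'cx': 322.45891318619505, 'cy': 204.74262413904586, 'k1': -0.018498765010016332, 'position': array([ 1.22833121, -0.51591651,  0.76613134]), 'rotation': array([ 0.8210402 ,  0.37060209, -0.17389932, -0.39787699])}
{'time': 0.1, 'joints': array([ 1.03773022e+00,  2.91239102e-01, -1.54028450e-01,  1.12670060e+00,
       -3.93360579e-06,  1.43149293e+00]), 'qd': array([ 1.25316285e-03, -9.41785046e-05,  1.41370547e-03,  1.02053142e-03,
       -1.02176143e-03, -1.14197757e-03]), 'joint_torque': array([ 1.30519100e-03, -5.37978709e+01,  3.31917715e+01,  9.31419781e-03,
       -1.79276303e-04,  1.14579100e-05]), 'position': array([0.2012422 , 0.48451535, 0.2557902 ]), 'orientation': array([ 1.95611852e-01,  9.80681222e-01, -5.53761215e-04, -1.91428419e-04]), 'contact_force': array([ 0.75033391,  0.26167693, -0.97486919]), 'wrist_torque': array([-0.00506365,  0.0141507 ,  0.02945379]), 'gripper_force': 0.0, 'finger_gap': 1.0013666296942425}
0.025
```

View pics/top0.png

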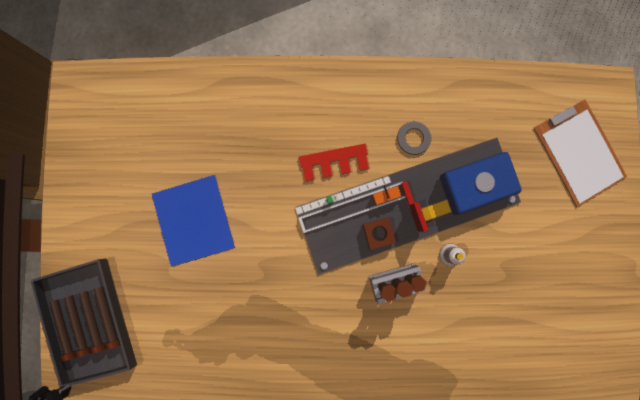

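View pics/scene0.png

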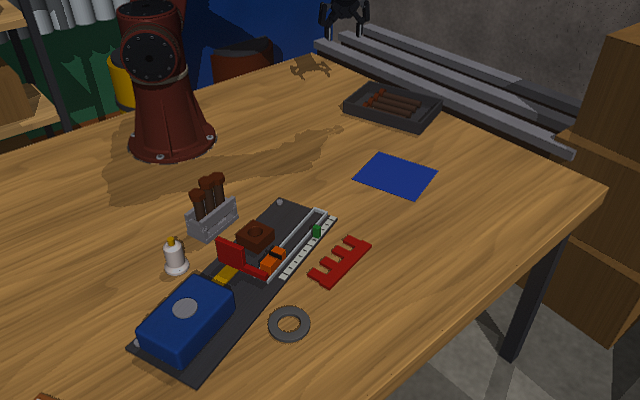

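The top view shows the gauge (bed corners at about (296,209), (500,139), (520,201), (320,273)), the nut near (379,234), the rider near (386,195), the marker at (330,200) and the mat at (193,221). The scene view agrees with this. I'll enlarge the gauge next.

Run:
```python
from h import *
im=cv2.imread("pics/top0.png")
cv2.imwrite("pics/c1.png",cv2.resize(im[170:280,290:440],None,fx=5.3,fy=5.3,interpolation=cv2.INTER_CUBIC))
C=cal("top")
print(world("top",[[296,209],[500,139],[520,201],[320,273]],0.006,C).round(4))
print(world("top",[[153,191],[215,177],[234,249],[171,266]],0.003,C).round(4))
```

```text
[[ 0.5748  0.1162  0.006 ]
 [ 0.7467 -0.3689  0.006 ]
 [ 0.5983 -0.4149  0.006 ]
 [ 0.4272  0.0589  0.006 ]]
[[0.6145 0.4592 0.003 ]
 [0.6487 0.3092 0.003 ]
 [0.48   0.2602 0.003 ]
 [0.4376 0.4102 0.003 ]]
```

View pics/c1.png

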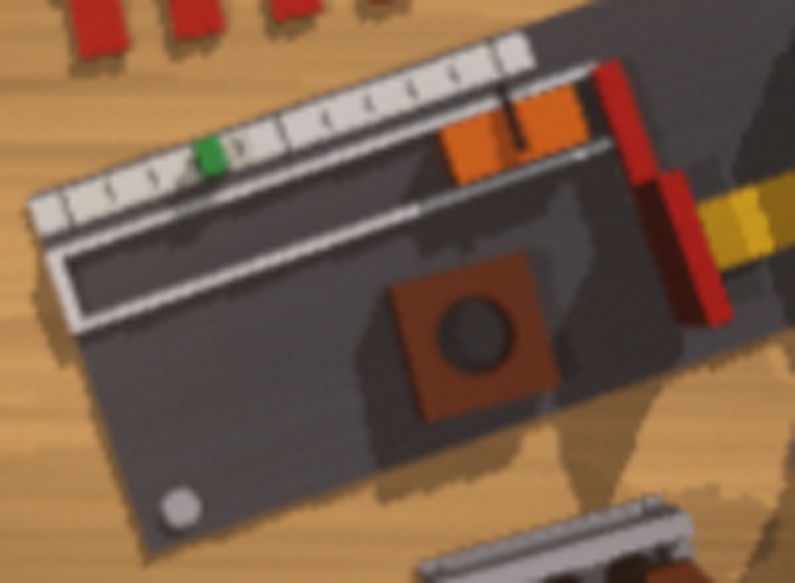

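The crop shows the nut's top corners at (390,287), (527,254), (560,383) and (430,420). The marker top is centred near (211,157) and the pointer fin runs (502,88)–(524,150). The paddle top runs (672,174)–(722,322). I'll fit the gauge pose to these points.

```bash
cat > g.py <<'E'
from h import *
from scipy.optimize import least_squares
C=cal("top")
def cr(a): return np.array(a,float)/5.3+[290,170]
G=np.array([[255,75,6],[-6,58,80],[6,58,80],[-6,-8,80],[6,-8,80],[6,-61,32],[-6,-61,32]])/1e3
U=np.r_[cr([[150,560],[733,318],[712,327],[683,170],[660,178],[595,68],[620,62]])]
G=np.r_[G,np.array([[-255,-90,6],[-255,75,6]])/1e3]; U=np.r_[U,[[500,139],[520,201]]]
def g2w(q,P):
    c,s=np.cos(q[2]),np.sin(q[2]); P=np.atleast_2d(P)
    return np.c_[q[0]+c*P[:,0]-s*P[:,1],q[1]+s*P[:,0]+c*P[:,1],P[:,2]]
s=least_squares(lambda q:(pix("top",g2w(q,G),C)-U).ravel(),[.6,-.13,1.91],loss="soft_l1"); q=s.x
def w2g(P):
    c,s=np.cos(q[2]),np.sin(q[2]); d=np.atleast_2d(P)[:,:2]-q[:2]; return np.c_[d[:,0]*c+d[:,1]*s,-d[:,0]*s+d[:,1]*c]
E
python3 - <<'E'
from g import *
print("q",q,"\nres",s.fun.reshape(-1,2).round(1).tolist())
N=world("top",cr([[390,287],[527,254],[560,383],[430,420]]),.036,C)
print("nut",N.round(4).tolist(),N.mean(0),"g",w2g(N).round(4).tolist(), np.linalg.norm(np.diff(N,axis=0),axis=1))
e=[np.degrees(np.arctan2(*(N[b]-N[a])[[1,0]])) for a,b in((0,1),(1,2),(3,2),(0,3))];print(e)
for n,p,z in(("marker",[[193,143],[220,137],[229,170],[203,178]],.036),("rider",[[440,130],[577,85],[592,140],[460,187]],.036),("ptr",[[502,88],[524,150]],.041)):
    print(n,(w2g(world("top",cr(p),z,C))*1e3).round(1).tolist())
M=world("top",[[153,191],[215,177],[234,249],[171,266]],.003,C); print("mat",M.mean(0))
st=world("top",cr([[415,568],[660,500]]),.062,C); print("stand",(w2g(st)*1e3).round(0).tolist())
print("paddle back mid",g2w(q,[[-.006,.025,.05],[0.04,0.025,.05]]))
E
```

```text
q [ 0.57953212 -0.15253987  1.91374643] 
res [[0.2, -0.9], [1.0, 0.5], [-0.2, 0.7], [0.2, -0.3], [-0.6, 0.0], [-0.3, 0.2], [-0.1, -0.4], [-2.6, -1.4], [1.2, 1.6]]
nut [[0.5405, -0.0386, 0.036], [0.555, -0.097, 0.036], [0.5002, -0.1112, 0.036], [0.4842, -0.0559, 0.036]] [ 0.51995571 -0.07565325  0.036     ] g [[0.1205, -0.0015], [0.0606, 0.0044], [0.0656, 0.0608], [0.1231, 0.0573]] [0.06020924 0.05657209 0.05763034]
[np.float64(-76.0433936368562), np.float64(-165.44270043625264), np.float64(-73.83069896647194), np.float64(-162.91346832806937)]
marker [[179.5, -87.0], [167.8, -85.6], [168.8, -71.1], [180.4, -71.5]]
rider [[78.0, -57.7], [15.9, -56.6], [17.8, -32.3], [78.1, -31.9]]
ptr [[47.6, -65.7], [47.7, -37.7]]
mat [0.54520123 0.35968155 0.003     ]
stand [[151.0, 111.0], [46.0, 118.0]]
paddle back mid [[ 0.55800555 -0.16659714  0.05      ]
 [ 0.54253728 -0.12327587  0.05      ]]
```

Request:
step_arm(
  moves=[
    {"slide":[0.3,-0.3,0],"turn":[0,0,0.4]},
    {"slide":[0.638,-1,-0.04],"turn":[0,0,0.847]},
    {"slide":[0.638,-1,-0.04],"turn":[0,0,0.847]},
    {"slide":[0.638,-1,-0.04],"turn":[0,0,0.847]},
    {"slide":[0.638,-1,-0.04],"turn":[0,0,0.847]},
    {"slide":[0.638,-1,-0.04],"turn":[0,0,0.847]},
    {"slide":[0.638,-1,-0.04],"turn":[0,0,0.847]},
    {"slide":[0.638,-1,-0.04],"turn":[0,0,0.847]},
    {"slide":[0.638,-1,-0.04],"turn":[0,0,0.847]},
    {"slide":[0.638,-1,-0.04],"turn":[0,0,0.847]},
    {"slide":[0.638,-1,-0.04],"turn":[0,0,0.847]},
    {"slide":[0.638,-1,-0.04],"turn":[0,0,0.847]},
  ],
  grip=1,
  force=70,
)

```text
time: 1.6
position: [0.5199, -0.0151, 0.2358]
orientation: [-0.135, 0.991, 0.0, -0.001]
contact_force: [0.2, 0.9, -0.6]
finger_gap: 1.003
gripper_force: 0.0
```

Run:
```python
from h import *
import pickle
C=cal("wrist"); im=viewer.snapshot("wrist"); pickle.dump(C,open("w.pkl","wb"))
cv2.imwrite("pics/w1.png",im); print(C[3],C[2])
```

```text
[ 0.44560672 -0.03580924  0.35379929] [[-2.68027907e-01  9.18287287e-01  2.91392347e-01]
 [ 9.63411075e-01  2.55355660e-01  8.14407034e-02]
 [ 3.77277327e-04  3.02558995e-01 -9.53130585e-01]]
```

View pics/w1.png

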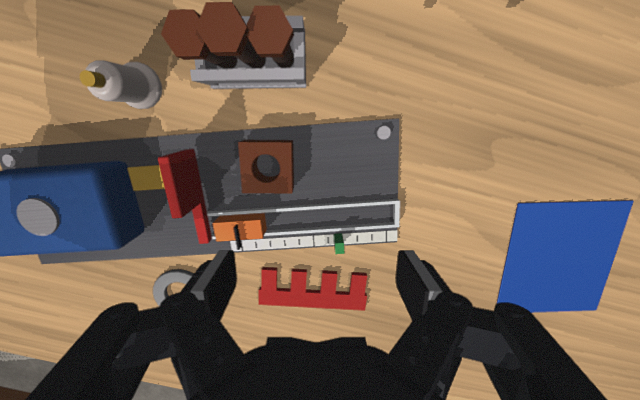

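The wrist view shows the nut at about (239..293, 141..192), the pointer at (237,238), the marker at (339,243) and the stand behind. I'll enlarge it.

Run:
```python
from g import *
import pickle
W=pickle.load(open("w.pkl","rb")); im=cv2.imread("pics/w1.png")
cv2.imwrite("pics/c2.png",cv2.resize(im[130:260,190:370],None,fx=4.4,fy=4.4,interpolation=cv2.INTER_CUBIC))
f=lambda P:((pix("wrist",g2w(q,P),W)-[190,130])*4.4).round(0).tolist()
print("marker top",f([[.168,-.086,.036],[.18,-.086,.036],[.18,-.07,.036],[.168,-.07,.036]]))
print("ptr",f([[.0475,-.058,.041],[.0475,-.032,.041]]), "paddletop",f([[.006,-.008,.08],[.006,.058,.08],[-.006,.058,.08]]))
a=np.radians(105.5);c,s_=np.cos(a),np.sin(a)
sq=np.array([[-.03,-.03],[.03,-.03],[.03,.03],[-.03,.03]])@np.array([[c,s_],[-s_,c]])+[.520,-.0757]
for z in(.036,.006): print("nut",z,((pix("wrist",np.c_[sq,[z]*4],W)-[190,130])*4.4).round(0).tolist())
```

```text
marker top [[640.0, 537.0], [681.0, 534.0], [679.0, 485.0], [637.0, 487.0]]
ptr [[211.0, 484.0], [196.0, 399.0]] paddletop [[-35.0, 379.0], [-98.0, 105.0], [-150.0, 109.0]]
nut 0.036 [[227.0, 271.0], [448.0, 271.0], [443.0, 47.0], [209.0, 47.0]]
nut 0.006 [[253.0, 243.0], [457.0, 243.0], [452.0, 36.0], [238.0, 36.0]]
```

View pics/c2.png

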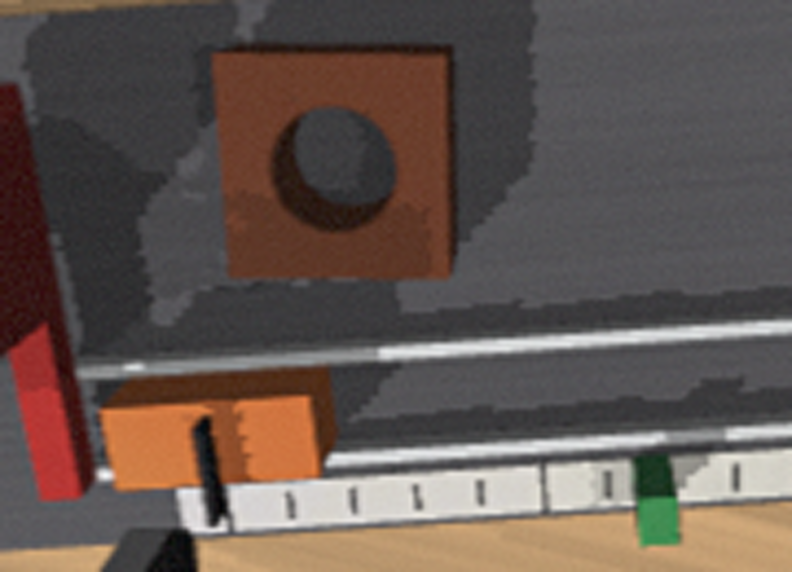

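Request:
step_arm(
  moves=[
    {"slide":[0.002,-0.12,0]},
    {"slide":[0.002,-0.12,-0.1]},
    {"slide":[0.002,-0.12,-0.2]},
    {"slide":[0.002,-0.12,-0.3]},
    {"slide":[0.002,-0.12,-0.36]},
    {"slide":[0.002,-0.12,-0.408]},
    {"slide":[0.002,-0.12,-0.408]},
    {"slide":[0.002,-0.12,-0.408]},
  ],
)

```text
validation failed for argument at $.mo...
```

Request:
step_arm(
  moves=[
    {"slide":[0,0,0]},
    {"slide":[0,0,0]},
    {"slide":[0,0,0]},
    {"slide":[0,0,0]},
    {"slide":[0,0,0]},
    {"slide":[0,0,0]},
    {"slide":[0,0,0]},
    {"slide":[0,0,0]},
  ],
  grip=0,
  force=70,
)

```text
validation failed for argument at $.mo...
```

Both calls were refused because every row needs a turn. I'll send them again with one.

Request:
step_arm(
  moves=[
    {"slide":[0.002,-0.12,0],"turn":[0,0,0]},
    {"slide":[0.002,-0.12,-0.1],"turn":[0,0,0]},
    {"slide":[0.002,-0.12,-0.2],"turn":[0,0,0]},
    {"slide":[0.002,-0.12,-0.3],"turn":[0,0,0]},
    {"slide":[0.002,-0.12,-0.36],"turn":[0,0,0]},
    {"slide":[0.002,-0.12,-0.408],"turn":[0,0,0]},
    {"slide":[0.002,-0.12,-0.408],"turn":[0,0,0]},
    {"slide":[0.002,-0.12,-0.408],"turn":[0,0,0]},
  ],
)

```text
time: 2.65
position: [0.5219, -0.0745, 0.0333]
orientation: [-0.136, 0.991, -0.0, 0.0]
contact_force: [0.3, 0.4, -0.1]
finger_gap: 1.0
gripper_force: 0.0
```

Request:
step_arm(
  moves=[
    {"slide":[0,0,0],"turn":[0,0,0]},
    {"slide":[0,0,0],"turn":[0,0,0]},
    {"slide":[0,0,0],"turn":[0,0,0]},
    {"slide":[0,0,0],"turn":[0,0,0]},
    {"slide":[0,0,0],"turn":[0,0,0]},
    {"slide":[0,0,0],"turn":[0,0,0]},
    {"slide":[0,0,0],"turn":[0,0,0]},
    {"slide":[0,0,0],"turn":[0,0,0]},
  ],
  grip=0,
  force=70,
)

```text
time: 3.65
position: [0.5222, -0.0751, 0.0337]
orientation: [-0.135, 0.991, -0.0, 0.001]
contact_force: [-2.0, 3.2, 10.1]
finger_gap: 0.687
gripper_force: 75.3
```

Request:
step_arm(
  moves=[
    {"slide":[0,0,0.05],"turn":[0,0,0]},
    {"slide":[0,0,0.12],"turn":[0,0,0]},
    {"slide":[0,0,0.2],"turn":[0,0,0]},
    {"slide":[0.005,0.08,0.24],"turn":[0,0,0]},
    {"slide":[0.01,0.18,0.24],"turn":[0,0,0]},
    {"slide":[0.015,0.28,0.24],"turn":[0,0,0]},
    {"slide":[0.02,0.38,0.24],"turn":[0,0,0]},
    {"slide":[0.025,0.48,0.24],"turn":[0,0,0]},
    {"slide":[0.03,0.58,0.24],"turn":[0,0,0]},
    {"slide":[0.035,0.68,0.24],"turn":[0,0,0]},
    {"slide":[0.04,0.78,0.24],"turn":[0,0,0]},
    {"slide":[0.046,0.87,0.24],"turn":[0,0,0]},
  ],
)

```text
time: 5.15
position: [0.5439, 0.3615, 0.1523]
orientation: [-0.135, 0.991, -0.0, -0.0]
contact_force: [0.3, -0.7, -5.1]
finger_gap: 0.681
gripper_force: 78.5
```

Request:
step_arm(
  moves=[
    {"slide":[0,0,0],"turn":[0,0,0]},
    {"slide":[0,0,-0.1],"turn":[0,0,0]},
    {"slide":[0,0,-0.18],"turn":[0,0,0]},
    {"slide":[0,0,-0.22],"turn":[0,0,0]},
    {"slide":[0,0,-0.236],"turn":[0,0,0]},
    {"slide":[0,0,-0.245],"turn":[0,0,0]},
    {"slide":[0,0,-0.245],"turn":[0,0,0]},
    {"slide":[0,0,-0.245],"turn":[0,0,0]},
  ],
)

```text
time: 6.15
position: [0.5452, 0.36, 0.0308]
orientation: [-0.135, 0.991, 0.0, 0.001]
contact_force: [-0.6, -0.3, 0.4]
finger_gap: 0.689
gripper_force: 79.2
```

Request:
step_arm(
  moves=[
    {"slide":[0,0,0],"turn":[0,0,0]},
    {"slide":[0,0,0],"turn":[0,0,0]},
    {"slide":[0,0,0],"turn":[0,0,0]},
    {"slide":[0,0,0],"turn":[0,0,0]},
    {"slide":[0,0,0],"turn":[0,0,0]},
    {"slide":[0,0,0.06],"turn":[0,0,0]},
    {"slide":[0,0,0.16],"turn":[0,0,0]},
    {"slide":[0,0,0.28],"turn":[0,0,0]},
    {"slide":[0,0,0.4],"turn":[0,0,0]},
    {"slide":[0,0,0.4],"turn":[0,0,0]},
  ],
  grip=1,
)

```text
time: 7.4
position: [0.5468, 0.3611, 0.2354]
orientation: [-0.135, 0.991, 0.002, 0.004]
contact_force: [0.7, 0.5, -0.7]
finger_gap: 0.998
gripper_force: 0.0
```

Run:
```python
from g import *
print(r.get_state()["position"],r.get_state()["finger_gap"])
im=viewer.snapshot("top"); cv2.imwrite("pics/t2.png",im)
im=viewer.snapshot("scene"); cv2.imwrite("pics/s2.png",im)
for y in(.025,.03): print(g2w(q,[[0,y,.05]]),np.degrees(q[2]))
```

```text
[0.54675702 0.36107459 0.23536561] 0.9978595514232436
[[ 0.55598795 -0.16094654  0.05      ]] 109.64959357961753
[[ 0.55127912 -0.16262788  0.05      ]] 109.64959357961753
```

View pics/s2.png

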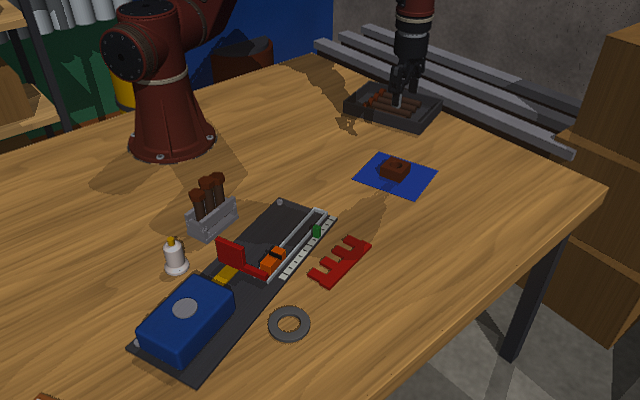

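The nut lies flat on the mat at about (393,168) in the scene view and the gauge is undisturbed. Next I'll grip the paddle.

Request:
step_arm(
  moves=[
    {"slide":[0,-0.1,0],"turn":[0,0,0.092]},
    {"slide":[0,-0.2,0],"turn":[0,0,0.092]},
    {"slide":[0,-0.3,0],"turn":[0,0,0.092]},
    {"slide":[0,-0.42,0],"turn":[0,0,0.092]},
    {"slide":[0,-0.54,0],"turn":[0,0,0.092]},
    {"slide":[0,-0.66,0],"turn":[0,0,0.092]},
    {"slide":[0,-0.78,0],"turn":[0,0,0.092]},
    {"slide":[0.009,-0.9,0],"turn":[0,0,0.092]},
    {"slide":[0.009,-1,0],"turn":[0,0,0.092]},
    {"slide":[0.009,-1,0],"turn":[0,0,0.092]},
    {"slide":[0.009,-1,0],"turn":[0,0,0.092]},
  ],
)

```text
time: 8.88
position: [0.548, -0.1397, 0.2283]
orientation: [-0.171, 0.985, 0.001, -0.001]
contact_force: [0.6, 0.4, -0.6]
finger_gap: 0.997
gripper_force: 0.0
```

Request:
step_arm(
  moves=[
    {"slide":[0.007,-0.046,0],"turn":[0,0,0]},
    {"slide":[0.007,-0.046,0],"turn":[0,0,0]},
    {"slide":[0.007,-0.046,-0.1],"turn":[0,0,0]},
    {"slide":[0.007,-0.046,-0.2],"turn":[0,0,0]},
    {"slide":[0.007,-0.046,-0.28],"turn":[0,0,0]},
    {"slide":[0.007,-0.046,-0.34],"turn":[0,0,0]},
    {"slide":[0.007,-0.046,-0.34],"turn":[0,0,0]},
    {"slide":[0.007,-0.046,-0.34],"turn":[0,0,0]},
  ],
)

```text
time: 9.88
position: [0.5532, -0.1632, 0.0609]
orientation: [-0.171, 0.985, -0.0, 0.001]
contact_force: [0.4, 0.0, 0.5]
finger_gap: 0.999
gripper_force: 0.0
```

Request:
step_arm(
  moves=[
    {"slide":[0,0,0],"turn":[0,0,0]},
    {"slide":[0,0,0],"turn":[0,0,0]},
    {"slide":[0,0,0],"turn":[0,0,0]},
    {"slide":[0,0,0],"turn":[0,0,0]},
    {"slide":[0,0,0],"turn":[0,0,0]},
    {"slide":[0,0,0],"turn":[0,0,0]},
    {"slide":[0,0,0],"turn":[0,0,0]},
    {"slide":[0,0,0],"turn":[0,0,0]},
    {"slide":[0,0,0],"turn":[0,0,0]},
    {"slide":[0,0,0],"turn":[0,0,0]},
    {"slide":[0,0,0],"turn":[0,0,0]},
    {"slide":[0,0,0],"turn":[0,0,0]},
  ],
  grip=0,
  force=40,
)

```text
time: 11.38
position: [0.5522, -0.1625, 0.0601]
orientation: [-0.171, 0.985, 0.001, 0.0]
contact_force: [-1.9, 4.2, 5.1]
finger_gap: 0.136
gripper_force: 39.6
```

Request:
step_arm(
  moves=[
    {"slide":[-0.003,0.009,0],"turn":[0,0,0]},
    {"slide":[-0.0067,0.0188,0],"turn":[0,0,0]},
    {"slide":[-0.0134,0.0377,0],"turn":[0,0,0]},
    {"slide":[-0.0202,0.0565,0],"turn":[0,0,0]},
    {"slide":[-0.0269,0.0753,0],"turn":[0,0,0]},
    {"slide":[-0.0336,0.0942,0],"turn":[0,0,0]},
    {"slide":[-0.0404,0.113,0],"turn":[0,0,0]},
    {"slide":[-0.0471,0.1318,0],"turn":[0,0,0]},
    {"slide":[-0.0538,0.1507,0],"turn":[0,0,0]},
    {"slide":[-0.0605,0.1695,0],"turn":[0,0,0]},
    {"slide":[-0.064,0.179,0],"turn":[0,0,0]},
    {"slide":[-0.064,0.179,0],"turn":[0,0,0]},
  ],
)

```text
time: 12.88
position: [0.5208, -0.0738, 0.0601]
orientation: [-0.171, 0.985, -0.001, 0.0]
contact_force: [1.3, -4.7, 2.6]
finger_gap: 0.137
gripper_force: 39.6
```

Run:
```python
from g import *
S=r.get_state(); print(S["position"],S["contact_force"],w2g([[.5522,-.1625,0],S["position"]])*1e3)
import pickle
W=cal("wrist"); pickle.dump(W,open("w2.pkl","wb")); im=viewer.snapshot("wrist"); t=viewer.snapshot("top")
a=cv2.resize(t[170:240,300:430],None,fx=6,fy=6,interpolation=cv2.INTER_CUBIC); 
cv2.imwrite("pics/w3.png",im); cv2.imwrite("pics/t3.png",a)
```

```text
[ 0.52076518 -0.07380241  0.0600648 ] [ 1.29262201 -4.73210255  2.64333793] [[-0.18923183 29.08974136]
 [93.91369803 28.86795371]]
```

View pics/t3.png

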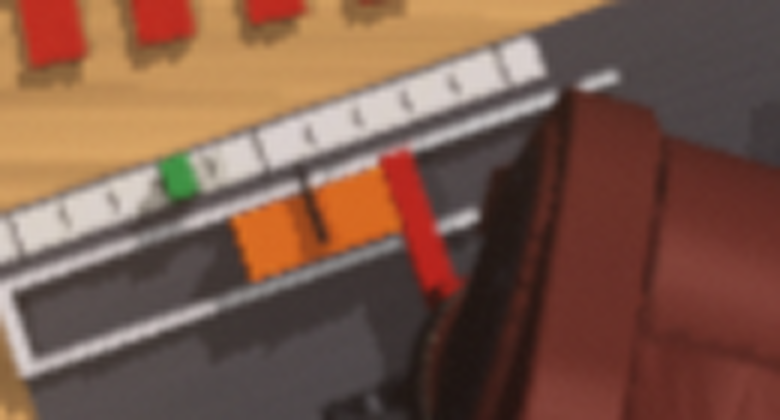

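Rider touches the bar at about x=390. The fin runs (302,170)–(323,243) and the marker top is centred near (179,177).

Run:
```python
from g import *
k=lambda a:np.array(a,float)/6+[300,170]
print((w2g(world("top",k([[302,170],[323,243]]),.041,C))*1e3).round(1))
print((w2g(world("top",k([[162,160],[188,152],[199,190],[170,199],[179,177]]),.036,C))*1e3).round(1))
```

```text
[[129.8 -66.1]
 [131.4 -37.7]]
[[178.  -87.2]
 [167.8 -86.9]
 [168.6 -72. ]
 [180.  -72.3]
 [174.1 -79.1]]
```

Request:
step_arm(
  moves=[
    {"slide":[-0.0034,0.0094,0],"turn":[0,0,0]},
    {"slide":[-0.0081,0.0226,0],"turn":[0,0,0]},
    {"slide":[-0.0128,0.0358,0],"turn":[0,0,0]},
    {"slide":[-0.0175,0.049,0],"turn":[0,0,0]},
    {"slide":[-0.0222,0.0622,0],"turn":[0,0,0]},
    {"slide":[-0.0262,0.0735,0],"turn":[0,0,0]},
    {"slide":[-0.0285,0.08,0],"turn":[0,0,0]},
    {"slide":[-0.0296,0.0829,0],"turn":[0,0,0]},
    {"slide":[-0.0296,0.0829,0],"turn":[0,0,0]},
    {"slide":[-0.0296,0.0829,0],"turn":[0,0,0]},
  ],
)

```text
time: 14.22
position: [0.5063, -0.0329, 0.0601]
orientation: [-0.171, 0.985, -0.001, 0.001]
contact_force: [1.9, -7.5, 1.1]
finger_gap: 0.136
gripper_force: 39.6
```

Run:
```python
from g import *
S=r.get_state(); print(S["position"],S["contact_force"],S["finger_gap"],w2g([S["position"]])*1e3)
t=viewer.snapshot("top")
cv2.imwrite("pics/t4.png",cv2.resize(t[170:240,300:430],None,fx=6,fy=6,interpolation=cv2.INTER_CUBIC))
```

```text
[ 0.50625649 -0.0328581   0.06007472] [ 1.92947192 -7.51600021  1.14977437] 0.1359692154051334 [[137.3524744   28.76353977]]
```

View pics/t4.png

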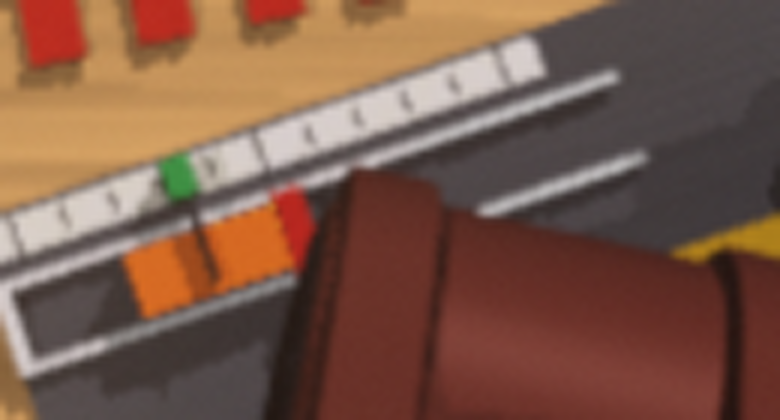

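The fin runs (193,202)–(213,278), so its line points into the marker. I'll check the offset.

Run:
```python
from g import *
k=lambda a:np.array(a,float)/6+[300,170]
print((w2g(world("top",k([[193,202],[213,278]]),.041,C))*1e3).round(1))
print((w2g(world("top",k([[124,258],[143,320],[292,268]]),.036,C))*1e3).round(1))
```

```text
[[172.4 -68.2]
 [174.7 -38.8]]
[[203.6 -57. ]
 [204.5 -32.6]
 [145.2 -32.7]]
```

Request:
step_arm(
  moves=[
    {"slide":[0,0,0],"turn":[0,0,0]},
    {"slide":[0,0,0],"turn":[0,0,0]},
    {"slide":[0,0,0],"turn":[0,0,0]},
    {"slide":[0,0,0],"turn":[0,0,0]},
    {"slide":[0,0,0],"turn":[0,0,0]},
    {"slide":[0,0,0],"turn":[0,0,0]},
    {"slide":[0,0,0],"turn":[0,0,0]},
    {"slide":[0,0,0],"turn":[0,0,0]},
  ],
)

```text
time: 15.28
position: [0.5063, -0.0329, 0.0601]
orientation: [-0.171, 0.985, -0.001, 0.001]
contact_force: [1.6, -6.2, 1.4]
finger_gap: 0.135
gripper_force: 39.6
```

Request:
step_arm(
  moves=[
    {"slide":[0.003,-0.0085,0],"turn":[0,0,0]},
    {"slide":[0.0084,-0.0236,0],"turn":[0,0,0]},
    {"slide":[0.0168,-0.0471,0],"turn":[0,0,0]},
    {"slide":[0.0252,-0.0706,0],"turn":[0,0,0]},
    {"slide":[0.0336,-0.0942,0],"turn":[0,0,0]},
    {"slide":[0.042,-0.1178,0],"turn":[0,0,0]},
    {"slide":[0.0505,-0.1413,0],"turn":[0,0,0]},
    {"slide":[0.0589,-0.1648,0],"turn":[0,0,0]},
    {"slide":[0.0673,-0.1884,0],"turn":[0,0,0]},
    {"slide":[0.074,-0.2072,0],"turn":[0,0,0]},
    {"slide":[0.0794,-0.2223,0],"turn":[0,0,0]},
    {"slide":[0.0834,-0.2335,0],"turn":[0,0,0]},
  ],
)

```text
time: 16.77
position: [0.5477, -0.1496, 0.06]
orientation: [-0.171, 0.985, -0.0, 0.0]
contact_force: [-0.7, -2.8, 7.3]
finger_gap: 0.135
gripper_force: 40.3
```

Run:
```python
from g import *
S=r.get_state(); print(S["position"],S["contact_force"],S["finger_gap"],w2g([S["position"]])*1e3)
```

```text
[ 0.54767011 -0.14961141  0.06004412] [-0.6567034 -2.772205   7.2930162] 0.13521603644963398 [[13.4720641  29.02183869]]
```

Request:
step_arm(
  moves=[
    {"slide":[0.0025,-0.007,0],"turn":[0,0,0]},
    {"slide":[0.005,-0.014,0],"turn":[0,0,0]},
    {"slide":[0.0072,-0.0202,0],"turn":[0,0,0]},
    {"slide":[0.0086,-0.024,0],"turn":[0,0,0]},
    {"slide":[0.0094,-0.0263,0],"turn":[0,0,0]},
    {"slide":[0.0098,-0.0273,0],"turn":[0,0,0]},
    {"slide":[0.0098,-0.0273,0],"turn":[0,0,0]},
    {"slide":[0.0098,-0.0273,0],"turn":[0,0,0]},
  ],
)

```text
time: 17.77
position: [0.5522, -0.1625, 0.0601]
orientation: [-0.171, 0.985, 0.0, 0.0]
contact_force: [-1.8, -1.5, 8.2]
finger_gap: 0.137
gripper_force: 40.6
```

Request:
step_arm(
  moves=[
    {"slide":[0.0007,-0.0019,0],"turn":[0,0,0]},
    {"slide":[0.0007,-0.0019,0],"turn":[0,0,0]},
    {"slide":[0.0007,-0.0019,0],"turn":[0,0,0]},
  ],
)

```text
time: 18.15
position: [0.5523, -0.1625, 0.0601]
orientation: [-0.171, 0.985, 0.001, -0.0]
contact_force: [-1.4, 2.9, 11.0]
finger_gap: 0.138
gripper_force: 40.9
```

The slide is against its stop: the force rose and the position did not change. I'll open the gripper and go up.

Request:
step_arm(
  moves=[
    {"slide":[0,0,0],"turn":[0,0,0]},
    {"slide":[0,0,0],"turn":[0,0,0]},
    {"slide":[0,0,0],"turn":[0,0,0]},
    {"slide":[0,0,0],"turn":[0,0,0]},
    {"slide":[0,0,0],"turn":[0,0,0]},
    {"slide":[0,0,0],"turn":[0,0,0]},
    {"slide":[0,0,0.06],"turn":[0,0,0]},
    {"slide":[0,0,0.16],"turn":[0,0,0]},
    {"slide":[0,0,0.26],"turn":[0,0,0]},
    {"slide":[0,0,0.36],"turn":[0,0,0]},
    {"slide":[-0.1,0,0.36],"turn":[0,0,0]},
    {"slide":[-0.2,0,0.36],"turn":[0,0,0]},
  ],
  grip=1,
)

```text
time: 19.65
position: [0.4519, -0.1637, 0.2404]
orientation: [-0.171, 0.985, -0.001, 0.001]
contact_force: [-0.3, -0.3, -0.2]
finger_gap: 1.0
gripper_force: 0.0
```

Request:
step_arm(
  moves=[
    {"slide":[-0.1,0,0],"turn":[0,0,0]},
    {"slide":[-0.1,0,0],"turn":[0,0,0]},
    {"slide":[-0.1,0,0],"turn":[0,0,0]},
    {"slide":[-0.1,0,0],"turn":[0,0,0]},
  ],
)

```text
time: 20.15
position: [0.4035, -0.1638, 0.2399]
orientation: [-0.171, 0.985, -0.0, 0.0]
contact_force: [0.4, -0.5, 0.6]
finger_gap: 0.996
gripper_force: 0.0
```

Run:
```python
from g import *
t=viewer.snapshot("top")
cv2.imwrite("pics/t5.png",cv2.resize(t[165:275,150:430],None,fx=2.8,fy=2.8,interpolation=cv2.INTER_CUBIC))
```

```text
(no output)
```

View pics/t5.png

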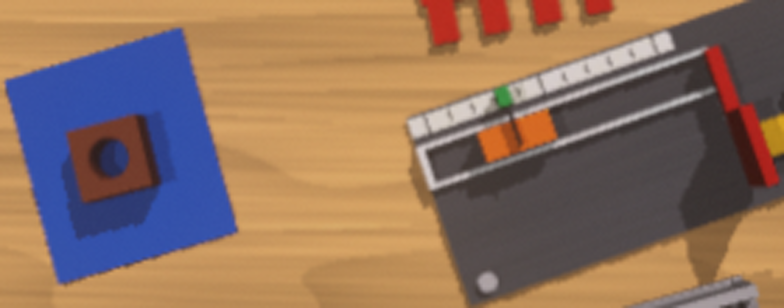

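The nut is on the mat at about (113,160), the pointer at (513,125) lines up with the marker at (503,97), and the pusher bar is back at its home pixel.

```bash
python3 -c "
from cell import job_done
print(job_done())"
```

```text
the job is handed in; nothing more can be done
None
```

The job is handed in, though no verdict came back: by the camera, the nut lies flat on the mat, the rider's pointer is level with the green marker (within about 1 mm as measured before easing back), and the slide is fully home with the robot clear.

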